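# Free the jammed plug tray

### The arm

A 6-joint arm with a two-finger parallel gripper is mounted at the origin on the work surface. World frame = base frame: x ahead of the robot, y to its left, z up, the work surface at z = 0. Lengths are in m, angles in rad, forces in N, time in s.
With the tool pointing down it reaches from about 0.225 to 0.875 m from the base axis. Payload 3.4 kg.
Tool frame: the origin (TCP) lies midway between the tips of the shut fingers; the grasp point (between the pads) lies 19 mm behind it (env.tcp_to_grasp is the distance from the TCP to the grasp point, in m); z points along the fingers, y is the line along which they close (so a half turn about z gives the same grasp; the last joint's range is limited). The gripper opens to 85 mm and grips with 20 to 120 N. Pads are 22 mm wide; open, the fingers measure 114 mm over their backs; the gripper's body (76 mm by 85 mm) begins 54 mm behind the grasp point. The pads swing forward as they close: fully open they stand 13 mm farther back than shut.
Start: joints at [-1.285, 0.276, 1.505, -0, 1.361, -0.121], TCP at [0.228, -0.528, 0.231] pointing down, gripper open.
Joint ranges: [-2.89, 2.89], [-0.75, 2.08], [0.22, 2.7], [-1.18, 4.32], [0.11, 2.71], [-2.7, 2.7]. Speed limits (rad/s): [2.57, 2.57, 3.14, 3.14, 3.14, 3.14].

### API

Orientations are given as a 3x3 rotation matrix whose columns are the frame's x, y, z axes.
In Python, from station import env gives the robot as it stands.
- The arm moves only by the tool drive_effector, called after "Call:" by a JSON object that holds its "name" and its "arguments". Schema: {"type":"object","properties":{"deltas":{"type":"object","properties":{"increments":{"type":"array","items":{"type":"array","items":{"type":"number"},"minItems":6,"maxItems":6},"minItems":1,"maxItems":20}},"additionalProperties":false,"required":["increments"]},"finger_gap":{"type":"number"},"grip_force":{"type":"number"},"only":{"type":"string"},"quiet":{"type":"boolean"},"lines":{"type":"string"}},"required":["deltas"],"additionalProperties":false}. deltas is an object whose key "increments" holds a list of rows, 1 to 20 of them, each of 6 numbers: dx, dy, dz in m, then a rotation vector rx, ry, rz in rad; each row is the pose to reach, as a shift and turn from the pose commanded when the call began, along the tool's axes at that moment; what a row does not reach only later rows make up. A row lasts 1/10 s, in which the tool goes at most 0.05 m and 0.15 rad, less where a joint would pass 70% of its speed; a pose out of reach is approached as far as the arm can. finger_gap is the finger opening in m, set as the call begins (left out keeps the last). The fingers move at their own pace and stop on an object; grip_force is the grip in N (left out, the last holds). Time passes only in rows, so rows that do not move let the fingers close. The tool returns the time, the measured TCP pose, the force, the opening and the grip force at its end. only (a regular expression) keeps the lines of the reply that match it, lines (a string "A,B") keeps lines A to B, and quiet returns only ok. Input that does not fit is refused with a message, and nothing moves.
- env.sense(): the state, without advancing time (a new reading comes with each control period).
- env.camera(name): name is "side" or "top"; returns a dict with "img" (480x640x3 uint8, red, green, blue), "depth" (480x640 float32, m along the optical axis (not along the pixel's ray), 0 where there is no reading), "intrinsics" (3x3 intrinsics, pixels), "extrinsics" (4x4, takes a point from world to camera coordinates). Camera axes: x right, y up, looking along -z (the intrinsics and any distortion apply to the point x, -y, -z); pixel columns grow to the right and rows downward; lengths in m; the calibration is good to about 2 mm. A picture is of the moment at which its call begins.
- env.close_job(): hands the job in; it is judged then, once.
The state is a dict: "clock": time; "q": joint angles; "joint_velocities": joint speeds; "joint_torque": joint torques, N m; "position": TCP position; "eef_rot": TCP orientation; "contact_force": force on the tool from outside, world axes, zero at the start; "moment": the same for the moment, N m; "grip_width": finger opening in m; "grip_force": force on a finger pad.
Only numpy, scipy, OpenCV 4.12 (cv2) and the standard library are available. Lean on these libraries where they do the work, as an engineer would, in place of code of your own. Each camera call takes 0.05 s, during which the arm holds its last target. There are 200 camera calls.

### The job

The oversize dark steel plug is stuck across the mouth of the green tray's narrow lane, with the stiff orange feed bar close behind it. Nudge it back, bar and all, until all of it is behind the yellow line, then slide the brass plug through the mouth and up the lane until it presses the red sprung nose gently but firmly, about 10 newtons for half a second, and leave it there. Slide the plugs upright without lifting them, force none of them against the tray or the stop, and leave the aluminium plug and everything else on the bench where they are.

Things in the scene. Friction and masses are not known exactly. Their poses are not given: they have to be found in the camera images.
- tray: fixed green and grey plug tray. Origin: middle of the mouth, on the bench under the tray; x along the lane away from the bay, y across, z up. Floor top at z = 6 mm, oiled and slippery (friction about 0.2); rails and lane walls 12 mm high (tops at z = 18 mm), 10 mm thick, bay sides 6 mm. Bay: inner floor from x = -150 mm (rear rail) to x = 0 (front rail), y = -74 to 74 mm
- mouth (a point): middle of the mouth, at floor height (z = 6 mm of the tray); axes as the tray's. The mouth is the 40 mm gap (tray y = -20 to 20 mm) in the bay's front rail; from it the lane, 40 mm wide between its walls, runs straight on along tray x to the stop
- line (a point): middle of the rear edge of the yellow line, 3 mm wide, painted across the bay floor: tray x = -65 mm, y = 0, z = 6 mm. Behind the line means towards -x of the tray
- feedbar (a joint): orange feed bar across the whole bay behind the plugs, 8 mm thick, 24 mm high above the floor. It slides straight back along the tray's -x, needs about 8 N to move and stays where it is left. Value in m: its front face is at tray x = -46 mm at 0 and moves back by the value; it starts at 0 to 6 mm and ends hard at 85 mm
- stop: sprung stop, fixed to the far end of the lane: aluminium block 36 x 44 x 42 mm high. Origin: centre of its underside, at x = 132 mm, y = 0, z = 6 mm of the tray; axes as the tray's. Its red round nose, 18 mm across, sticks out towards the mouth and goes in along +x against a spring: gives at 3 N, then 4 N more per mm, 12 mm at most
- bore (a point): where the nose leaves the stop's near face: tray x = 114 mm, y = 0, 27 mm above the lane floor. How far the nose sticks out is set by hand and not told: its free face lies anywhere from tray x = 60 to 100 mm, so a 36 mm plug meets it with its centre at tray x = 42 to 82 mm; find it by feel
- blocker: oversize plug, the blocking piece: dark steel upright cylinder with a red ring on its top, 46 mm in diameter, 45 mm high, about 0.4 kg; too wide for the 40 mm mouth. It stands in the mouth, its centre about 12 mm on the bay side of it. Origin: centre of its underside, z up
- brass: brass plug, to be fed: upright cylinder 36 mm in diameter, 45 mm high, about 0.25 kg, standing in the bay by the front rail on one side of the blocker or the other. Origin: centre of its underside, z up
- alu: aluminium plug with a blue ring on its top, to be left alone: upright cylinder 36 mm in diameter, 45 mm high, about 0.12 kg, standing by the front rail on the blocker's other side from the brass plug. Origin: centre of its underside, z up
- spray: bystander: spray can, 64 mm in diameter, 190 mm high, on the left of the bench. Origin: centre of its underside
- water: bystander: clear water bottle, 64 mm in diameter, 200 mm high, on the left of the bench. Origin: centre of its underside
- tape: bystander: roll of yellow tape lying flat, 110 mm across, 45 mm high, on the right of the bench. Origin: centre of its underside
- driver: bystander: screwdriver lying on the right of the bench, its origin on its underside, x along it
- spanner: bystander: wrench lying on the left of the bench, its origin on its underside, x along it
- union: bystander: blue pipe union with a steel end, 60 mm across, 64 mm high, on the right of the bench. Origin: centre of its underside
There are look-alikes about, which are no part of the job. Of the things shaped like the blocker, the steel one is meant.

How it is judged:
By the outcome, as a careful person would: the job done as asked, in the order asked, and still so for the second after the job is handed in, with the robot touching nothing.
It also fails if it takes over 72 s, if anything falls off the work surface, if the arm or the gripper's body presses on something with over 40 N, if the wrist force passes 120 N, or if a joint passes its speed limit or range.

## Working session

There is one attempt and no reset: what is moved stays moved. The work goes in short steps, Python scripts to look and compute and a tool call to move; the robot and the scene stay as the last step left them, time stands still between calls to the robot, and variables do not carry over. Pictures are saved under pics/ and viewed, at most 12 in all, crops included, and the job is handed in when it is done.

```bash
mkdir -p pics; ls; cat > h.py <<'E'
from station import env
import numpy as np, cv2
def snap(name,save=None):
    c=env.camera(name)
    if save: cv2.imwrite(save,c["img"][:,:,::-1])
    return c
def world(c,us=None,vs=None):
    K=np.array(c["intrinsics"]);E=np.array(c["extrinsics"]);d=c["depth"]
    v,u=np.mgrid[0:480,0:640]
    x=(u-K[0,2])/K[0,0]*d;y=(v-K[1,2])/K[1,1]*d
    P=np.stack([x,-y,-d],-1)
    return (P-E[:3,3])@E[:3,:3]
E
python3 - <<'E'
from h import *
for n in("top","side"):
    c=snap(n,f"pics/{n}0.png"); np.savez(f"{n}0.npz",**c); print(c["intrinsics"],c["extrinsics"],c.keys())
s=env.sense();print(s["clock"],s["position"],s["eef_rot"],s["contact_force"])
E
```

```text
pics
[[597.70381001   0.         309.3605772 ]
 [  0.         597.70381001 236.01523289]
 [  0.           0.           1.        ]] [[ 1.49330745e-02 -9.99882526e-01  3.45505886e-03 -5.77414837e-03]
 [ 9.79468413e-01  1.53227919e-02  2.01014528e-01 -5.27922444e-01]
 [-2.01043855e-01  3.82356084e-04  9.79582167e-01 -1.27266469e+00]
 [ 0.00000000e+00  0.00000000e+00  0.00000000e+00  1.00000000e+00]] dict_keys(['img', 'depth', 'intrinsics', 'extrinsics'])
[[487.87635644   0.         312.52309758]
 [  0.         487.87635644 233.16235371]
 [  0.           0.           1.        ]] [[-0.76293795 -0.64638225  0.01075497  0.38189921]
 [ 0.50418306 -0.58451989  0.63571687 -0.29384979]
 [-0.40462961  0.490435    0.77184739 -1.05437184]
 [ 0.          0.          0.          1.        ]] dict_keys(['img', 'depth', 'intrinsics', 'extrinsics'])
0.1 [ 0.2273858  -0.52763887  0.23051737] [[ 9.18393947e-01  3.95666972e-01 -4.53042861e-04]
 [ 3.95667177e-01 -9.18392620e-01  1.57534681e-03]
 [ 2.07241483e-04 -1.62604317e-03 -9.99998657e-01]] [ 0.01035703 -0.38952458 -0.57571828]
```

View pics/top0.png

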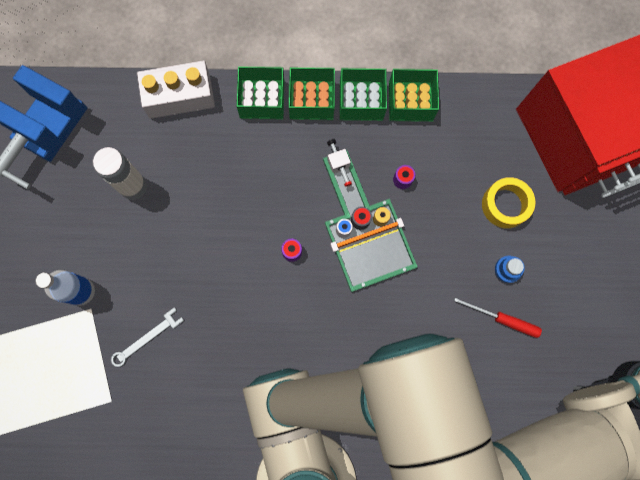

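View pics/side0.png

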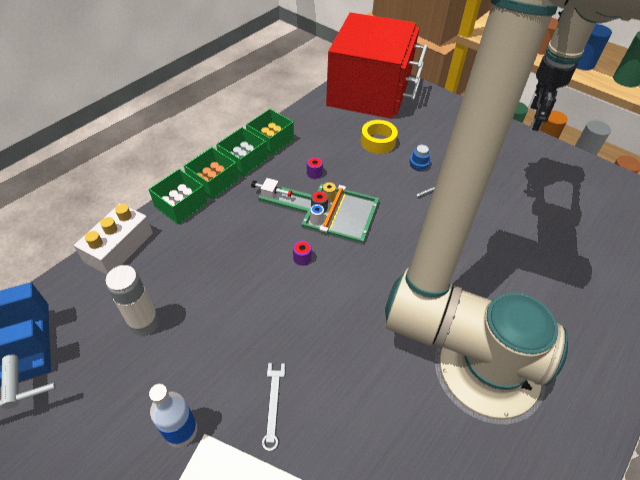

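Top view: the tray's blocker candidates are (362,217), dark with a red ring in the mouth, and the purple red-ringed look-alikes at (405,176) and (292,249). The steel one in the mouth fits. Brass is at (383,214) and the blue-ringed alu at (344,227). I'll confirm with an enlarged crop and measure.

```bash
python3 - <<'E'
from h import *
c=dict(np.load("top0.npz"));im=c["img"];W=world(c)
cv2.imwrite("pics/crop0.png",cv2.resize(im[130:300,270:430],None,fx=3.5,fy=3.5,interpolation=cv2.INTER_CUBIC)[:,:,::-1])
hsv=cv2.cvtColor(im,cv2.COLOR_RGB2HSV)
g=(hsv[...,0]>45)&(hsv[...,0]<85)&(hsv[...,1]>90)
roi=np.zeros_like(g);roi[130:300,310:430]=1
g&=roi
P=W[g];print(g.sum(),np.percentile(P[:,2],[5,25,50,75,95]))
# tray rails top: z
m=roi&(W[...,2]>0.012)&(W[...,2]<0.026)&g
r=cv2.minAreaRect((W[m][:,:2]*1000).astype(np.float32));print("rails",r,cv2.boxPoints(r))
hi=roi&(W[...,2]>0.044)&(W[...,2]<0.058)
n,l,st,ce=cv2.connectedComponentsWithStats(hi.astype(np.uint8))
for i in range(1,n):
    if st[i,4]>30: print(i,st[i],ce[i],W[l==i].mean(0),hsv[l==i].mean(0), cv2.minEnclosingCircle((W[l==i][:,:2]*1000).astype(np.float32)))
o=roi&(hsv[...,0]>5)&(hsv[...,0]<18)&(hsv[...,1]>180)&(W[...,2]>.02)
r=cv2.minAreaRect((W[o][:,:2]*1000).astype(np.float32));print("bar",o.sum(),r,W[o].mean(0))
E
```

```text
1210 [0.01219681 0.01556366 0.01750634 0.01947816 0.02256228]
rails ((585.7318115234375, -110.68528747558594), (315.35308837890625, 161.56631469726562), 21.270822525024414) [[ 409.49054  -92.60678]
 [ 468.1031  -243.16656]
 [ 761.9731  -128.7638 ]
 [ 703.36053   21.79599]]
4 [328 150  23  20 271] [338.87822878 159.05166052] [ 0.70989781 -0.0625732   0.04839351] [ 40.48339483   5.89298893 232.95940959] ((708.7858276367188, -62.841796875), 26.50282859802246)
5 [396 165  20  20 188] [405.2712766  174.28723404] [ 0.67650476 -0.21425762  0.04665247] [ 86.46276596 168.43085106 181.95744681] ((675.9622802734375, -214.69696044921875), 23.194379806518555)
11 [352 207  20  21 320] [361.63125  216.646875] [ 0.57455375 -0.11405018  0.05119462] [ 63.271875 126.771875 162.621875] ((575.3502807617188, -113.61885833740234), 23.08202362060547)
12 [375 208  16  16 198] [382.23737374 215.21212121] [ 0.57863803 -0.1602569   0.05094262] [ 27.7020202  139.21212121 207.87373737] ((579.2767944335938, -160.9353790283203), 18.182693481445312)
13 [337 219  16  17 199] [344.1959799  226.95477387] [ 0.55033053 -0.0750954   0.051057  ] [108.40703518  94.37688442 206.27135678] ((550.5496826171875, -74.45687866210938), 18.50811004638672)
bar 228 ((437.3953552246094, -60.82049560546875), (86.64958190917969, 364.2940673828125), 56.754940032958984) [ 0.53504819 -0.12693928  0.04730218]
```

View pics/crop0.png

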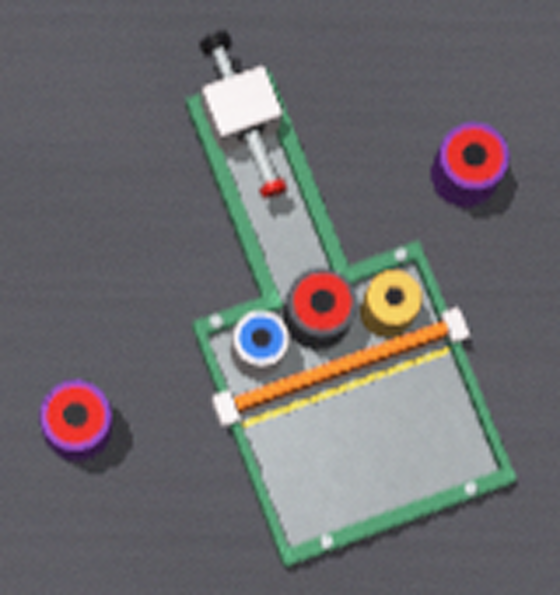

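The crop confirms it. The blocker is the dark steel plug with the red ring in the mouth (crop 322,302); the other two red-ringed plugs are purple and outside the tray. Brass is at (395,296), alu at (261,338), and the nose sticks out to about (272,187). Next I'll fit the tray pose.

```bash
cat >> h.py <<'E'
from scipy.optimize import minimize
def proj(c,P):
    K=np.array(c["intrinsics"]);E=np.array(c["extrinsics"]);p=np.atleast_2d(P)@E[:3,:3].T+E[:3,3]
    return np.stack([K[0,0]*p[:,0]/-p[:,2]+K[0,2],K[1,1]*-p[:,1]/-p[:,2]+K[1,2]],-1)
def T(p,xy,z): 
    x,y=np.array(xy,float).T;c,s=np.cos(p[2]),np.sin(p[2])
    return np.stack([p[0]+c*x-s*y,p[1]+s*x+c*y,np.full_like(x,z)],-1)
def totray(p,w):
    d=np.atleast_2d(w)[:,:2]-np.array(p[:2]);c,s=np.cos(p[2]),np.sin(p[2])
    return np.stack([d@[c,s],d@[-s,c]],-1)*1000
def green(im):
    h=cv2.cvtColor(im,cv2.COLOR_RGB2HSV);g=(h[...,0]>45)&(h[...,0]<85)&(h[...,1]>90);r=np.zeros_like(g);r[130:300,310:430]=1
    return g&r
PLUGS=None
E
python3 - <<'E'
from h import *
c=dict(np.load("top0.npz"));g=green(c["img"]).astype(float);W=world(c)
def fp(m,poly,v,p,z): cv2.fillPoly(m,[np.round(proj(c,T(p,poly,z))*4*16).astype(np.int32)],v,shift=4)
def model(p):
    m=np.zeros((1920,2560),np.uint8)
    out=np.array([(-.16,-.08),(-.16,.08),(.01,.08),(.01,-.08)]);fp(m,out,1,p,.018)
    fp(m,[(.01,-.03),(.01,.03),(.15,.03),(.15,-.03)],1,p,.018)
    m2=np.zeros_like(m)
    fp(m2,[(-.15,-.074),(-.15,.074),(0,.074),(0,-.074)],1,p,.018)
    fp(m2,[(-.01,-.02),(-.01,.02),(.16,.02),(.16,-.02)],1,p,.018)
    m[m2>0]=0
    return cv2.resize(m.astype(np.float32),(640,480),interpolation=cv2.INTER_AREA)
g4=cv2.GaussianBlur(g,(0,0),.7)
def cost(p): return ((cv2.GaussianBlur(model(p),(0,0),.7)-g4)[130:300,300:430]**2).sum()
best=min((minimize(cost,[.5879+dx,-.1099,np.radians(21.27+a)],method="Nelder-Mead",options=dict(initial_simplex=np.array([.5879+dx,-.1099,np.radians(21.27+a)])+np.array([[0,0,0],[.003,0,0],[0,.003,0],[0,0,.02]]))) for dx in(-.003,.003) for a in(-1,1)),key=lambda r:r.fun)
p=best.x;print(p,np.degrees(p[2]),best.fun,cost(p+[.003,0,0])); np.save("tray.npy",p)
for n,w in dict(blk=(.57495,-.1138),brass=(.5790,-.1606),alu=(.5504,-.0748),stop=(.7093,-.0627)).items(): print(n,totray(p,w))
h=cv2.cvtColor(c["img"],cv2.COLOR_RGB2HSV)
o=(h[...,0]>5)&(h[...,0]<18)&(h[...,1]>150);o[:200]=0;o[270:]=0;o[:,:325]=0;o[:,410:]=0
t=totray(p,W[o]);print("bar x",np.percentile(t[:,0],[2,10,50,90,98]),np.percentile(W[o][:,2],[10,50,90]))
y=(h[...,0]>18)&(h[...,0]<32)&(h[...,1]>120);y[:225]=0;y[270:]=0;y[:,:325]=0;y[:,410:]=0
print("line",np.median(totray(p,W[y])[:,0]))
r=((h[...,0]<5)|(h[...,0]>174))&(h[...,1]>150);r[:170]=0;r[200:]=0;r[:,:335]=0;r[:,365:]=0
t=totray(p,W[r]);print("nose",t.mean(0),t[:,0].min(),W[r][:,2])
# where tool should go
s=env.sense();R=np.array(s["eef_rot"]);pos=np.array(s["position"])
print("tool angle",np.degrees(np.arctan2(R[1,0],R[0,0])),pos, np.degrees(p[2]))
for n,(x,yy) in dict(infront=(.06,0)).items():
    w=T(p,[(x,yy)],.12)[0];print(n,w,R.T@(w-pos))
E
```

```text
[ 0.58688688 -0.11050308  0.36624613] 20.98435734287153 141.7221229662204 260.3251511118351
blk [[-12.32587208   1.19648906]]
brass [[-25.30416617 -43.95001006]]
alu [[-21.28126357  46.40161557]]
stop [[131.41337542   0.79495791]]
bar x [-55.40269777 -54.74077446 -50.98472503 -46.76005648 -42.27316237] [0.020798   0.02962223 0.03371514]
line -60.804224705097994
nose [73.03105984  1.46534283] 70.18919725766918 [0.04158417 0.04348049 0.04466455 0.03935496 0.0372392  0.03850901
 0.03901494 0.04119884 0.03847379 0.03883593 0.03914219 0.04420997
 0.03993012 0.03831186 0.03721511 0.03953561 0.03861818 0.03957399]
tool angle 23.3075911890658 [ 0.2273858  -0.52763887  0.23051737] 20.98435734287153
infront [ 0.64290757 -0.0890163   0.12      ] [ 0.55513833 -0.23823978  0.11101996]
```

Call:
{"name": "drive_effector", "arguments": {"deltas": {"increments": [[0.05,-0.02,0,0,0,0],[0.53,-0.24,0.11,0,0,0.04],[0.53,-0.24,0.11,0,0,0.04],[0.53,-0.24,0.11,0,0,0.04],[0.53,-0.24,0.11,0,0,0.04],[0.53,-0.24,0.11,0,0,0.04],[0.53,-0.24,0.11,0,0,0.04],[0.53,-0.24,0.11,0,0,0.04],[0.53,-0.24,0.11,0,0,0.04],[0.53,-0.24,0.11,0,0,0.04],[0.53,-0.24,0.11,0,0,0.04],[0.53,-0.24,0.11,0,0,0.04],[0.53,-0.24,0.11,0,0,0.04],[0.53,-0.24,0.11,0,0,0.04],[0.53,-0.24,0.11,0,0,0.04],[0.53,-0.24,0.11,0,0,0.04],[0.53,-0.24,0.11,0,0,0.04],[0.53,-0.24,0.11,0,0,0.04]]}, "finger_gap": 0.012, "grip_force": 20}}

```text
clock: 1.9
position: [0.619, -0.0989, 0.1218]
eef_rot: [[0.934, 0.357, 0.001], [0.357, -0.934, -0.0], [0.0, 0.0, -1.0]]
contact_force: [-0.1, 0.1, -0.3]
grip_width: 0.0122
grip_force: 0.0
```

```bash
cat >> h.py <<'E'
TP=np.load("tray.npy")+[-.0003,.00075,0]
def where():
    s=env.sense();R=np.array(s["eef_rot"]);f=np.array(s["contact_force"]);c,q=np.cos(TP[2]),np.sin(TP[2])
    print("t",round(s["clock"],2),"tray xy mm",totray(TP,s["position"])[0].round(2),"z",round(s["position"][2]*1000,2),"ang err deg",round(np.degrees(np.arctan2(R[1,0],R[0,0])-TP[2]),2),"tilt",R[:2,2].round(4),
     "F tray",[round(v,2) for v in (f@[c,q,0],f@[-q,c,0],f[2])],"open",round(s["grip_width"]*1000,1))
E
python3 -c "from h import *;where()"
```

```text
t 1.9 tray xy mm [34.1  -1.48] z 121.77 ang err deg -0.05 tilt [ 0.0006 -0.0003] F tray [np.float64(-0.03), np.float64(0.1), np.float64(-0.34)] open 12.2
```

Call:
{"name": "drive_effector", "arguments": {"deltas": {"increments": [[0,-0.0018,0.04,0,0,0],[0,-0.0018,0.075,0,0,0],[0,-0.0018,0.095,0,0,0],[0,-0.0018,0.1,0,0,0],[-0.004,-0.0018,0.1,0,0,0],[-0.006,-0.0018,0.1,0,0,0],[-0.006,-0.0018,0.1,0,0,0]]}}}

```text
clock: 2.6
position: [0.6137, -0.099, 0.0229]
eef_rot: [[0.934, 0.358, 0.003], [0.358, -0.934, -0.001], [0.002, 0.002, -1.0]]
contact_force: [-0.1, 0.3, 0.0]
grip_width: 0.0122
grip_force: 0.0
```

```bash
python3 - <<'E'
from h import *
where();c=snap("side");cv2.imwrite("pics/s1.png",cv2.resize(c["img"][110:290,230:400],None,fx=3.3,fy=3.3,interpolation=cv2.INTER_CUBIC)[:,:,::-1])
E
```

```text
t 2.6 tray xy mm [29.17  0.34] z 22.9 ang err deg 0.01 tilt [ 0.0025 -0.0009] F tray [np.float64(-0.0), np.float64(0.34), np.float64(0.03)] open 12.2
```

View pics/s1.png

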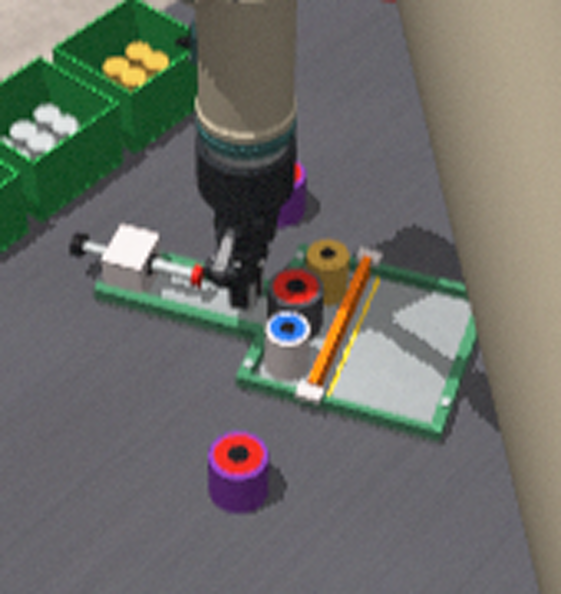

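Call:
{"name": "drive_effector", "arguments": {"deltas": {"increments": [[-0.003,0,0.0015,0,0,0],[-0.005,0,0.0015,0,0,0],[-0.007,0,0.0015,0,0,0],[-0.009,0,0.0015,0,0,0],[-0.011,0,0.0015,0,0,0],[-0.013,0,0.0015,0,0,0],[-0.015,0,0.0015,0,0,0],[-0.017,0,0.0015,0,0,0],[-0.019,0,0.0015,0,0,0],[-0.021,0,0.0015,0,0,0],[-0.023,0,0.0015,0,0,0],[-0.025,0,0.0015,0,0,0],[-0.027,0,0.0015,0,0,0],[-0.029,0,0.0015,0,0,0]]}}}

```text
clock: 4.05
position: [0.5903, -0.1091, 0.0209]
eef_rot: [[0.934, 0.358, 0.009], [0.358, -0.934, -0.001], [0.008, 0.004, -1.0]]
contact_force: [8.1, 1.8, -0.3]
grip_width: 0.0117
grip_force: 4.3
```

```bash
python3 - <<'E'
from h import *
where();c=snap("side");cv2.imwrite("pics/s2.png",cv2.resize(c["img"][150:280,270:390],None,fx=4,fy=4,interpolation=cv2.INTER_CUBIC)[:,:,::-1])
E
```

```text
t 4.05 tray xy mm [ 3.68 -0.68] z 20.89 ang err deg -0.01 tilt [ 0.0091 -0.0008] F tray [np.float64(8.21), np.float64(-1.17), np.float64(-0.26)] open 11.7
```

View pics/s2.png

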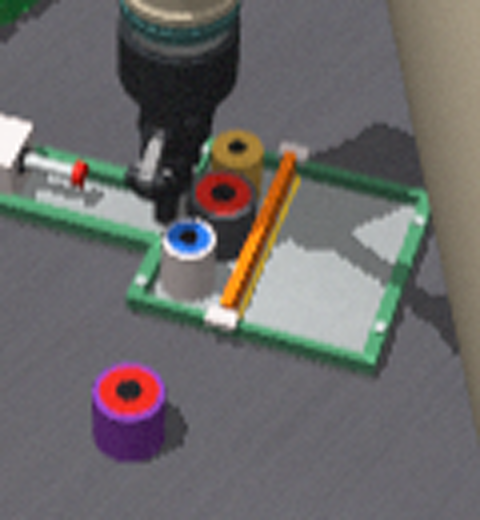

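Blocker upright, bar in contact and moving with it, neighbours untouched. I'll keep pushing.

Call:
{"name": "drive_effector", "arguments": {"deltas": {"increments": [[-0.003,0,0,0,0,0],[-0.006,0,0,0,0,0],[-0.009,0,0,0,0,0],[-0.012,0,0,0,0,0],[-0.015,0,0,0,0,0],[-0.018,0,0,0,0,0],[-0.021,0,0,0,0,0],[-0.024,0,0,0,0,0],[-0.027,0,0,0,0,0],[-0.03,0,0,0,0,0],[-0.033,0,0,0,0,0],[-0.036,0,0,0,0,0],[-0.039,0,0,0,0,0],[-0.042,0,0,0,0,0],[-0.045,0,0,0,0,0],[-0.048,0,0,0,0,0],[-0.051,0,0,0,0,0],[-0.054,0,0,0,0,0],[-0.057,0,0,0,0,0],[-0.06,0,0,0,0,0]]}}}

```text
clock: 6.1
position: [0.5342, -0.1309, 0.0209]
eef_rot: [[0.934, 0.358, 0.009], [0.358, -0.934, -0.001], [0.008, 0.004, -1.0]]
contact_force: [8.4, 2.6, -0.1]
grip_width: 0.0123
grip_force: 4.4
```

```bash
python3 - <<'E'
from h import *
where();c=snap("side");cv2.imwrite("pics/s3.png",cv2.resize(c["img"][150:280,270:390],None,fx=4,fy=4,interpolation=cv2.INTER_CUBIC)[:,:,::-1])
E
```

```text
t 6.1 tray xy mm [-56.47  -1.  ] z 20.86 ang err deg -0.02 tilt [ 0.009  -0.0013] F tray [np.float64(8.77), np.float64(-0.57), np.float64(-0.13)] open 12.3
```

View pics/s3.png

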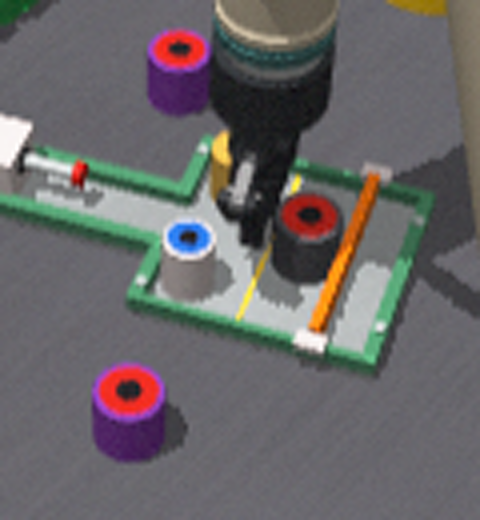

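Blocker is just past the line, bar pushed back, all upright. A little more margin, then retreat and measure.

Call:
{"name": "drive_effector", "arguments": {"deltas": {"increments": [[-0.002,0,0,0,0,0],[-0.004,0,0,0,0,0],[-0.006,0,0,0,0,0],[-0.006,0,0,0,0,0],[-0.002,0,0,0,0,0],[0.004,0,0,0,0,0],[0.01,0,0,0,0,0],[0.012,0,-0.03,0,0,0],[0.012,0,-0.07,0,0,0],[0.03,0,-0.11,0,0,0],[0.07,0,-0.13,0,0,0],[0.11,0,-0.13,0,0,0],[0.14,-0.02,-0.13,0,0,0],[0.14,-0.07,-0.13,0,0,0],[0.14,-0.12,-0.13,0,0,0],[0.14,-0.15,-0.13,0,0,0],[0.14,-0.15,-0.13,0,0,0]]}}}

```text
clock: 7.85
position: [0.6042, 0.0639, 0.1493]
eef_rot: [[0.932, 0.363, -0.004], [0.363, -0.932, 0.001], [-0.003, -0.003, -1.0]]
contact_force: [-0.1, -0.2, -0.1]
grip_width: 0.0121
grip_force: 0.0
```

```bash
cat >> h.py <<'E'
def plugs(save=None):
    c=snap("top",save);W=world(c);h=cv2.cvtColor(c["img"],cv2.COLOR_RGB2HSV)
    hi=(W[...,2]>0.046)&(W[...,2]<0.056);hi[:135]=0;hi[300:]=0;hi[:,:310]=0;hi[:,430:]=0
    n,l,st,ce=cv2.connectedComponentsWithStats(hi.astype(np.uint8))
    for i in range(1,n):
        if st[i,4]>60:
            ctr,r=cv2.minEnclosingCircle((W[l==i][:,:2]*1000).astype(np.float32))
            print("plug",totray(TP,np.array(ctr)/1000)[0].round(1),"mean",totray(TP,W[l==i].mean(0))[0].round(1),"r",round(r,1),"pix",ce[i].round(0),"z",W[l==i][:,2].mean().round(4),h[l==i].mean(0).round())
    return c
E
python3 -c "
from h import *
where();c=plugs();cv2.imwrite('pics/t4.png',cv2.resize(c['img'][130:300,290:430],None,fx=3.5,fy=3.5,interpolation=cv2.INTER_CUBIC)[:,:,::-1])"
```

```text
t 7.85 tray xy mm [ 78.62 155.86] z 149.31 ang err deg 0.29 tilt [-0.0037  0.0014] F tray [np.float64(-0.17), np.float64(-0.16), np.float64(-0.1)] open 12.1
plug [1.337e+02 1.000e-01] mean [131.6   0.2] r 25.5 pix [339. 159.] z 0.0491 [ 19.   3. 244.]
plug [  42.1 -126. ] mean [  40.  -125.8] r 19.8 pix [405. 177.] z 0.048 [ 64. 173. 204.]
plug [-25.6 -45.3] mean [-25.3 -44.4] r 18.5 pix [382. 215.] z 0.051 [ 29. 132. 219.]
plug [-21.2  44.8] mean [-21.3  45.4] r 17.9 pix [344. 227.] z 0.0511 [108. 103. 148.]
plug [-95.4   0.2] mean [-96.    0.3] r 23.5 pix [375. 251.] z 0.0509 [ 60. 128. 153.]
```

View pics/t4.png

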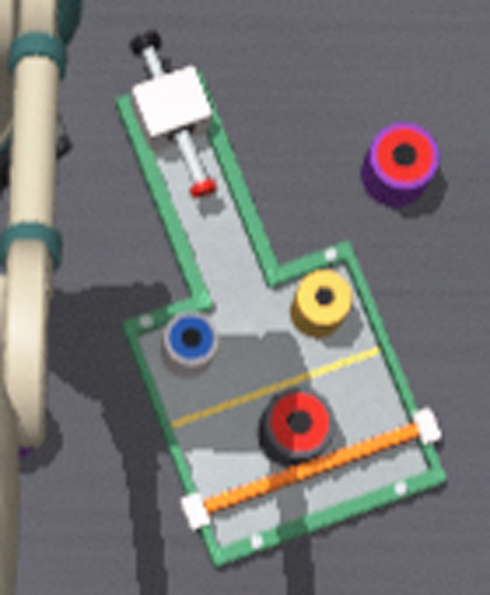

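Call:
{"name": "drive_effector", "arguments": {"deltas": {"increments": [[-0.104,0.2,0.03,0,0,0],[-0.104,0.2,0.03,0,0,0],[-0.104,0.2,0.03,0,0,0],[-0.104,0.2,0.03,0,0,0],[-0.104,0.2,0.03,0,0,0],[-0.104,0.2,0.03,0,0,0],[-0.104,0.2,0.03,0,0,0],[-0.104,0.2,0.03,0,0,0],[-0.104,0.2,0.03,0,0,0]]}, "finger_gap": 0.060, "grip_force": 25}}

```text
clock: 8.8
position: [0.5817, -0.1632, 0.12]
eef_rot: [[0.933, 0.36, 0.0], [0.36, -0.933, 0.0], [0.0, -0.0, -1.0]]
contact_force: [-0.2, 0.1, -0.5]
grip_width: 0.0598
grip_force: 0.0
```

```bash
python3 -c "from h import *;where()"
```

```text
t 8.8 tray xy mm [-23.69 -48.13] z 119.96 ang err deg 0.1 tilt [0.0001 0.0001] F tray [np.float64(-0.17), np.float64(0.22), np.float64(-0.47)] open 59.8
```

Call:
{"name": "drive_effector", "arguments": {"deltas": {"increments": [[-0.0017,-0.0033,0.03,0,0,0],[-0.0017,-0.0033,0.06,0,0,0],[-0.0017,-0.0033,0.085,0,0,0],[-0.0017,-0.0033,0.1,0,0,0],[-0.0017,-0.0033,0.103,0,0,0],[-0.0017,-0.0033,0.103,0,0,0]]}}}

```text
clock: 9.4
position: [0.5789, -0.1608, 0.0167]
eef_rot: [[0.933, 0.36, -0.0], [0.36, -0.933, 0.0], [-0.0, -0.0, -1.0]]
contact_force: [0.6, -0.1, -0.2]
grip_width: 0.0598
grip_force: 0.0
```

```bash
python3 -c "from h import *;where();env.camera('side');plugs()"
```

```text
t 9.4 tray xy mm [-25.47 -44.94] z 16.74 ang err deg 0.11 tilt [-0.0005  0.0001] F tray [np.float64(0.52), np.float64(-0.35), np.float64(-0.19)] open 59.8
plug [132.5   1.5] mean [132.    0.6] r 25.0 pix [339. 159.] z 0.049 [ 47.   6. 235.]
plug [-17.   48.7] mean [-14.6  52.3] r 17.2 pix [340. 225.] z 0.0513 [101.  94. 220.]
```

Call:
{"name": "drive_effector", "arguments": {"deltas": {"increments": [[0,0,0,0,0,0],[0,0,0,0,0,0],[0,0,0,0,0,0],[0,0,0,0,0,0],[0,0,0,0,0,0],[0,0,0,0,0,0],[0,0,0,0,0,0],[0,0,0,0,0,0]]}, "finger_gap": 0.030, "grip_force": 25}}

```text
clock: 10.3
position: [0.5796, -0.162, 0.0181]
eef_rot: [[0.934, 0.358, 0.002], [0.358, -0.934, -0.001], [0.002, 0.002, -1.0]]
contact_force: [-1.5, 0.8, 6.1]
grip_width: 0.0354
grip_force: 25.2
```

```bash
python3 - <<'E'
from h import *
where();c=snap("side");cv2.imwrite("pics/s5.png",cv2.resize(c["img"][150:280,260:390],None,fx=4,fy=4,interpolation=cv2.INTER_CUBIC)[:,:,::-1])
E
```

```text
t 10.3 tray xy mm [-25.26 -46.27] z 18.08 ang err deg 0.02 tilt [ 0.0022 -0.0008] F tray [np.float64(-1.09), np.float64(1.33), np.float64(6.08)] open 35.4
```

View pics/s5.png

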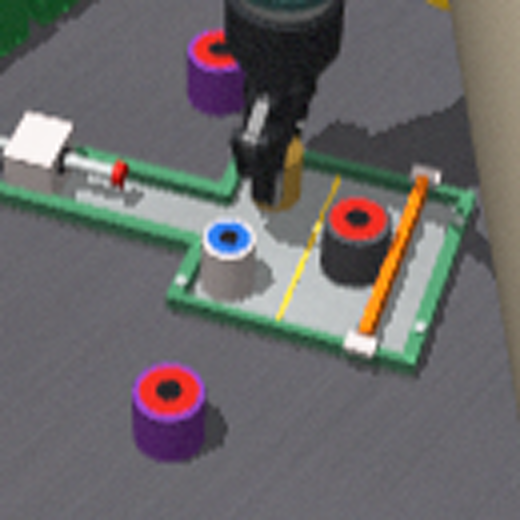

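Brass is held and everything is upright. With the fingers across the lane, their 65 mm width over the backs would hit the aluminium plug (its edge is at y≈27). So I'll turn the grip 90° to lie along the lane, guide the brass into the mouth that way, then push from behind.

Call:
{"name": "drive_effector", "arguments": {"deltas": {"increments": [[0,0,-0.0005,0,0,0],[0,0,-0.001,0,0,0],[0,0,-0.001,0,0,0]]}}}

```text
clock: 10.65
position: [0.5793, -0.162, 0.0181]
eef_rot: [[0.934, 0.358, 0.001], [0.358, -0.934, -0.001], [0.001, 0.001, -1.0]]
contact_force: [0.8, -0.2, 2.8]
grip_width: 0.0353
grip_force: 25.1
```

```bash
python3 -c "
from h import *;where();print(np.array(env.sense()['q']).round(2))"
```

```text
t 10.65 tray xy mm [-25.47 -46.14] z 18.09 ang err deg 0.02 tilt [ 0.0013 -0.0006] F tray [np.float64(0.64), np.float64(-0.44), np.float64(2.85)] open 35.3
[-0.39  0.5   1.73 -0.    0.91  0.82]
```

Call:
{"name": "drive_effector", "arguments": {"deltas": {"increments": [[0,0,-0.0004,0,0,-0.15],[0,0,-0.0004,0,0,-0.3],[0,0,-0.0004,0,0,-0.45],[0,0,-0.0004,0,0,-0.6],[0,0,-0.0004,0,0,-0.75],[0,0,-0.0004,0,0,-0.9],[0,0,-0.0004,0,0,-1.05],[0,0,-0.0004,0,0,-1.2],[0,0,-0.0004,0,0,-1.35],[0,0,-0.0004,0,0,-1.5],[0,0,-0.0004,0,0,-1.571],[0,0,-0.0004,0,0,-1.571],[0,0,-0.0004,0,0,-1.571]]}}}

```text
clock: 11.95
position: [0.5787, -0.1618, 0.0181]
eef_rot: [[-0.357, 0.934, -0.0], [0.934, 0.357, -0.0], [-0.0, -0.0, -1.0]]
contact_force: [1.6, -0.6, 1.3]
grip_width: 0.0356
grip_force: 25.0
```

```bash
python3 -c "
from h import *;where();plugs()"
```

```text
t 11.95 tray xy mm [-25.99 -45.76] z 18.08 ang err deg 89.95 tilt [-0.0001 -0.0001] F tray [np.float64(1.34), np.float64(-1.11), np.float64(1.26)] open 35.6
plug [132.4  -0.3] mean [131.7   0.4] r 26.4 pix [339. 159.] z 0.049 [ 45.   6. 233.]
plug [-18.1  48.1] mean [-14.8  51.7] r 16.9 pix [340. 225.] z 0.0513 [102.  97. 219.]
```

Call:
{"name": "drive_effector", "arguments": {"deltas": {"increments": [[0.003,0,0,0,0,0],[0.009,0,0,0,0,0],[0.015,0,0,0,0,0],[0.021,0,0,0,0,0],[0.027,0,0,0,0,0],[0.033,0,0,0,0,0],[0.038,0,0,0,0,0],[0.042,0,0,0,0,0],[0.045,0,0,0,0,0],[0.045,0,0,0,0,0],[0.045,0,0,0,0,0]]}}}

```text
clock: 13.1
position: [0.5622, -0.119, 0.0181]
eef_rot: [[-0.359, 0.934, -0.001], [0.934, 0.359, 0.001], [0.001, -0.0, -1.0]]
contact_force: [-0.0, 1.6, -0.3]
grip_width: 0.0355
grip_force: 25.1
```

```bash
python3 - <<'E'
from h import *
where()
c=plugs();cv2.imwrite("pics/t6.png",np.hstack([cv2.resize(c["img"][140:290,310:430],None,fx=3.3,fy=3.3,interpolation=cv2.INTER_CUBIC),cv2.resize(snap("side")["img"][150:280,260:364],None,fx=3.808,fy=3.808,interpolation=cv2.INTER_CUBIC)])[:,:,::-1])
E
```

```text
t 13.1 tray xy mm [-26.12   0.09] z 18.09 ang err deg 90.03 tilt [-0.0009  0.0011] F tray [np.float64(0.57), np.float64(1.52), np.float64(-0.29)] open 35.5
plug [131.8   2.1] mean [133.   2.] r 25.7 pix [338. 159.] z 0.0489 [ 46.   5. 237.]
```

View pics/t6.png

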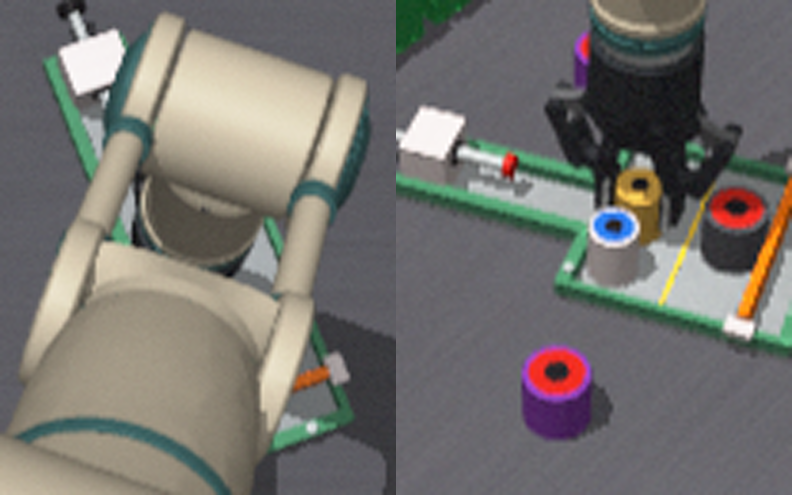

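Call:
{"name": "drive_effector", "arguments": {"deltas": {"increments": [[-0.0006,0.002,0.0002,0,0,0],[-0.0006,0.005,0.0002,0,0,0],[-0.0006,0.008,0.0002,0,0,0],[-0.0006,0.011,0.0002,0,0,0],[-0.0006,0.014,0.0002,0,0,0],[-0.0006,0.017,0.0002,0,0,0],[-0.0006,0.02,0.0002,0,0,0],[-0.0006,0.022,0.0002,0,0,0],[-0.0006,0.022,0.0002,0,0,0]]}}}

```text
clock: 14.1
position: [0.584, -0.1122, 0.0181]
eef_rot: [[-0.359, 0.933, 0.001], [0.933, 0.359, -0.0], [-0.0, 0.001, -1.0]]
contact_force: [-0.1, -0.8, 2.7]
grip_width: 0.0353
grip_force: 25.3
```

```bash
python3 -c "
from h import *;where()
c=snap('side');W=world(c);h=cv2.cvtColor(c['img'],cv2.COLOR_RGB2HSV);z=W[...,2]
t=totray(TP,W.reshape(-1,3)).reshape(480,640,2)
for n,m in dict(brass=(h[...,0]>15)&(h[...,0]<30)&(h[...,1]>90)&(abs(t[...,1])<30)&(abs(t[...,0])<40),alu=(abs(t[...,1]-45)<25)&(abs(t[...,0]+21)<25)).items():
    m&=(z>.046)&(z<.056);print(n,m.sum(),t[m].mean(0),t[m].min(0),t[m].max(0))
g=(h[...,0]>45)&(h[...,0]<85)&(h[...,1]>90)&(z>.014)&(z<.022)&(t[...,0]>20)&(t[...,0]<90)&(abs(t[...,1])<40)
print('walls y',np.histogram(t[g][:,1],bins=np.arange(-36,38,2)))"
```

```text
t 14.1 tray xy mm [-3.3  -1.37] z 18.07 ang err deg 90.05 tilt [ 0.0009 -0.0001] F tray [np.float64(-0.38), np.float64(-0.73), np.float64(2.69)] open 35.3
brass 101 [-1.86686863  2.44172206] [-18.738906   -17.85916861] [15.18884375 20.22762104]
alu 125 [-21.14064989  46.27674862] [-37.98697296  20.22762104] [-3.52800723 63.29678052]
walls y (array([ 1,  3,  6,  7,  3,  8,  8,  7,  3,  0,  0,  0,  0,  0,  0,  0,  0,
        0,  0,  0,  0,  0,  0,  0,  0,  1,  3, 10, 11, 16, 11, 23, 15,  2,
        0,  0]), array([-36, -34, -32, -30, -28, -26, -24, -22, -20, -18, -16, -14, -12,
       -10,  -8,  -6,  -4,  -2,   0,   2,   4,   6,   8,  10,  12,  14,
        16,  18,  20,  22,  24,  26,  28,  30,  32,  34,  36]))
```

Call:
{"name": "drive_effector", "arguments": {"deltas": {"increments": [[0.0002,0.002,-0.0002,0,0,0],[0.0002,0.004,-0.0002,0,0,0],[0.0002,0.006,-0.0002,0,0,0],[0.0002,0.008,-0.0002,0,0,0],[0.0002,0.01,-0.0002,0,0,0],[0.0002,0.012,-0.0002,0,0,0],[0.0002,0.014,-0.0002,0,0,0],[0.0002,0.016,-0.0002,0,0,0],[0.0002,0.018,-0.0002,0,0,0],[0.0002,0.018,-0.0002,0,0,0]]}}}

```text
clock: 15.15
position: [0.6007, -0.1055, 0.0181]
eef_rot: [[-0.359, 0.933, 0.001], [0.933, 0.359, 0.0], [-0.0, 0.001, -1.0]]
contact_force: [-1.1, 0.3, 0.4]
grip_width: 0.0356
grip_force: 25.1
```

```bash
python3 -c "
from h import *;where()"
```

```text
t 15.15 tray xy mm [14.69 -1.07] z 18.09 ang err deg 90.04 tilt [0.0009 0.0002] F tray [np.float64(-0.87), np.float64(0.66), np.float64(0.36)] open 35.6
```

Call:
{"name": "drive_effector", "arguments": {"deltas": {"increments": [[0,0,0,0,0,0],[0,0,0,0,0,0],[0,0,0,0,0,0],[0,0,0,0,0,0],[0,0,-0.02,0,0,0],[0,0,-0.06,0,0,0],[0,0,-0.1,0,0,0],[0,0,-0.1,0,0,0.15],[0,-0.01,-0.1,0,0,0.3],[0,-0.02,-0.1,0,0,0.45],[0,-0.03,-0.1,0,0,0.6],[0,-0.039,-0.1,0,0,0.75],[0,-0.039,-0.1,0,0,0.9],[0,-0.039,-0.1,0,0,1.05],[0,-0.039,-0.1,0,0,1.2],[0,-0.039,-0.1,0,0,1.35],[0,-0.039,-0.1,0,0,1.5],[0,-0.039,-0.1,0,0,1.571],[0,-0.039,-0.1,0,0,1.571]]}, "finger_gap": 0.055}}

```text
clock: 17.05
position: [0.5636, -0.1197, 0.1182]
eef_rot: [[0.933, 0.359, 0.0], [0.359, -0.933, -0.0], [0.0, 0.0, -1.0]]
contact_force: [-0.0, -0.6, -0.1]
grip_width: 0.055
grip_force: 0.0
```

```bash
python3 -c "
from h import *;where()"
```

```text
t 17.05 tray xy mm [-24.99  -1.05] z 118.22 ang err deg 0.04 tilt [ 0.0001 -0.0001] F tray [np.float64(-0.2), np.float64(-0.52), np.float64(-0.08)] open 55.0
```

Call:
{"name": "drive_effector", "arguments": {"deltas": {"increments": [[0,0,0,0,0,0],[0,0,0,0,0,0],[0,0,0.01,0,0,0],[0,0,0.04,0,0,0],[0,0,0.07,0,0,0],[0,0,0.09,0,0,0],[0,0,0.097,0,0,0],[0,0,0.097,0,0,0]]}, "finger_gap": 0.012, "grip_force": 25}}

```text
clock: 17.85
position: [0.5628, -0.1194, 0.0198]
eef_rot: [[0.933, 0.359, -0.003], [0.359, -0.933, 0.001], [-0.002, -0.002, -1.0]]
contact_force: [-0.1, -0.2, 0.9]
grip_width: 0.0119
grip_force: 0.0
```

```bash
python3 - <<'E'
from h import *
where();c=snap("side");cv2.imwrite("pics/s7.png",cv2.resize(c["img"][150:280,240:390],None,fx=4,fy=4,interpolation=cv2.INTER_CUBIC)[:,:,::-1])
E
```

```text
t 17.85 tray xy mm [-25.65  -0.54] z 19.85 ang err deg 0.04 tilt [-0.0026  0.0008] F tray [np.float64(-0.2), np.float64(-0.15), np.float64(0.89)] open 11.9
```

View pics/s7.png

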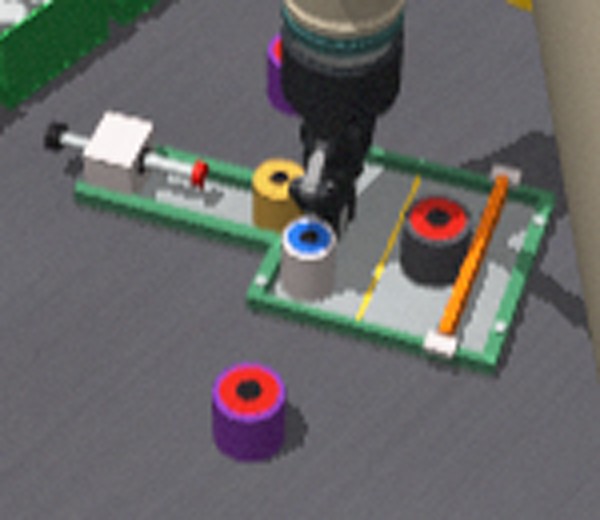

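Brass stands upright in the lane with the fingers behind it. Pushing.

Call:
{"name": "drive_effector", "arguments": {"deltas": {"increments": [[0.003,0.0003,-0.001,0,0,0],[0.006,0.0003,-0.001,0,0,0],[0.009,0.0003,-0.001,0,0,0],[0.011,0.0003,-0.001,0,0,0],[0.013,0.0003,-0.001,0,0,0],[0.016,0.0003,-0.001,0,0,0],[0.019,0.0003,-0.001,0,0,0],[0.022,0.0003,-0.001,0,0,0],[0.025,0.0003,-0.001,0,0,0],[0.028,0.0003,-0.001,0,0,0],[0.031,0.0003,-0.001,0,0,0],[0.033,0.0003,-0.001,0,0,0],[0.035,0.0003,-0.001,0,0,0],[0.036,0.0003,-0.001,0,0,0],[0.036,0.0003,-0.001,0,0,0]]}}}

```text
clock: 19.4
position: [0.5977, -0.107, 0.0222]
eef_rot: [[0.933, 0.359, 0.0], [0.359, -0.933, 0.0], [0.0, 0.0, -1.0]]
contact_force: [-0.7, 0.1, 0.2]
grip_width: 0.0122
grip_force: 0.5
```

```bash
python3 -c "
from h import *;where()"
```

```text
t 19.4 tray xy mm [11.38 -1.37] z 22.17 ang err deg 0.03 tilt [0.0005 0.    ] F tray [np.float64(-0.58), np.float64(0.38), np.float64(0.25)] open 12.2
```

Call:
{"name": "drive_effector", "arguments": {"deltas": {"increments": [[0.001,0,0,0,0,0],[0.002,0,0,0,0,0],[0.003,0,0,0,0,0],[0.004,0,0,0,0,0],[0.005,0,0,0,0,0],[0.006,0,0,0,0,0],[0.006,0,0,0,0,0]]}}}

```text
clock: 20.1
position: [0.6032, -0.1048, 0.0222]
eef_rot: [[0.933, 0.359, 0.0], [0.359, -0.933, -0.0], [0.0, 0.0, -1.0]]
contact_force: [-0.6, -0.6, 0.8]
grip_width: 0.0121
grip_force: 0.5
```

```bash
python3 -c "
from h import *;where()"
```

```text
t 20.1 tray xy mm [17.32 -1.36] z 22.17 ang err deg 0.03 tilt [ 0.0004 -0.    ] F tray [np.float64(-0.79), np.float64(-0.34), np.float64(0.8)] open 12.1
```

Call:
{"name": "drive_effector", "arguments": {"deltas": {"increments": [[0.0007,0,0,0,0,0],[0.0014,0,0,0,0,0],[0.002,0,0,0,0,0],[0.0027,0,0,0,0,0],[0.0034,0,0,0,0,0],[0.004,0,0,0,0,0],[0.004,0,0,0,0,0]]}}}

```text
clock: 20.8
position: [0.6069, -0.1034, 0.0222]
eef_rot: [[0.933, 0.359, 0.0], [0.359, -0.933, -0.0], [0.0, 0.0, -1.0]]
contact_force: [-1.1, -0.5, -0.7]
grip_width: 0.0122
grip_force: 0.5
```

```bash
python3 -c "
from h import *;where()"
```

```text
t 20.8 tray xy mm [21.23 -1.36] z 22.19 ang err deg 0.03 tilt [ 0.0003 -0.    ] F tray [np.float64(-1.18), np.float64(-0.08), np.float64(-0.68)] open 12.2
```

Call:
{"name": "drive_effector", "arguments": {"deltas": {"increments": [[0.0005,0,0,0,0,0],[0.001,0,0,0,0,0],[0.0015,0,0,0,0,0],[0.002,0,0,0,0,0],[0.002,0,0,0,0,0]]}}}

```text
clock: 21.3
position: [0.6087, -0.1027, 0.0222]
eef_rot: [[0.933, 0.359, 0.0], [0.359, -0.933, -0.0], [0.0, 0.0, -1.0]]
contact_force: [-1.7, 0.0, -0.4]
grip_width: 0.0118
grip_force: 0.6
```

```bash
python3 -c "
from h import *;where()"
```

```text
t 21.3 tray xy mm [23.16 -1.34] z 22.2 ang err deg 0.04 tilt [ 0.0002 -0.0001] F tray [np.float64(-1.55), np.float64(0.63), np.float64(-0.39)] open 11.8
```

Call:
{"name": "drive_effector", "arguments": {"deltas": {"increments": [[0.0005,0,0,0,0,0],[0.001,0,0,0,0,0],[0.0015,0,0,0,0,0],[0.0015,0,0,0,0,0]]}}}

```text
clock: 21.7
position: [0.6096, -0.1024, 0.0222]
eef_rot: [[0.933, 0.359, -0.001], [0.359, -0.933, -0.0], [-0.001, -0.0, -1.0]]
contact_force: [-2.3, -0.9, 1.1]
grip_width: 0.0118
grip_force: 1.5
```

```bash
python3 -c "
from h import *;where()"
```

```text
t 21.7 tray xy mm [24.11 -1.34] z 22.18 ang err deg 0.04 tilt [-0.0009 -0.0003] F tray [np.float64(-2.45), np.float64(0.0), np.float64(1.07)] open 11.8
```

Call:
{"name": "drive_effector", "arguments": {"deltas": {"increments": [[0.0005,0,0,0,0,0],[0.001,0,0,0,0,0],[0.0015,0,0,0,0,0],[0.002,0,0,0,0,0],[0.002,0,0,0,0,0]]}}}

```text
clock: 22.2
position: [0.6101, -0.1019, 0.0222]
eef_rot: [[0.933, 0.359, -0.003], [0.359, -0.933, -0.001], [-0.003, -0.001, -1.0]]
contact_force: [-6.7, -3.4, 3.8]
grip_width: 0.0121
grip_force: 3.3
```

```bash
python3 -c "
from h import *;where()"
```

```text
t 22.2 tray xy mm [24.77 -1.12] z 22.15 ang err deg 0.06 tilt [-0.0035 -0.0006] F tray [np.float64(-7.51), np.float64(-0.79), np.float64(3.85)] open 12.1
```

Call:
{"name": "drive_effector", "arguments": {"deltas": {"increments": [[0.0005,0,0,0,0,0],[0.001,0,0,0,0,0],[0.0013,0,0,0,0,0],[0.0013,0,0,0,0,0]]}}}

```text
clock: 22.6
position: [0.6104, -0.1017, 0.0221]
eef_rot: [[0.933, 0.359, -0.005], [0.359, -0.933, -0.001], [-0.005, -0.001, -1.0]]
contact_force: [-8.4, -2.2, 4.3]
grip_width: 0.0119
grip_force: 4.2
```

```bash
python3 -c "
from h import *;where()"
```

```text
t 22.6 tray xy mm [25.13 -0.98] z 22.14 ang err deg 0.08 tilt [-0.0053 -0.0009] F tray [np.float64(-8.6), np.float64(0.94), np.float64(4.29)] open 11.9
```

Call:
{"name": "drive_effector", "arguments": {"deltas": {"increments": [[0.0006,0,0,0,0,0],[0.0011,0,0,0,0,0],[0.0011,0,0,0,0,0],[0.0011,0,0,0,0,0]]}}}

```text
clock: 23.0
position: [0.6107, -0.1015, 0.0221]
eef_rot: [[0.933, 0.359, -0.007], [0.359, -0.933, -0.001], [-0.007, -0.001, -1.0]]
contact_force: [-9.1, -5.7, 5.2]
grip_width: 0.012
grip_force: 4.9
```

```bash
python3 -c "
from h import *;where()"
```

```text
t 23.0 tray xy mm [25.52 -0.91] z 22.11 ang err deg 0.08 tilt [-0.0067 -0.0012] F tray [np.float64(-10.49), np.float64(-2.04), np.float64(5.24)] open 12.0
```

Call:
{"name": "drive_effector", "arguments": {"deltas": {"increments": [[0.0005,0,0,0,0,0],[0.0005,0,0,0,0,0],[0.0005,0,0,0,0,0],[0.0005,0,0,0,0,0],[0.0005,0,0,0,0,0],[0.0005,0,0,0,0,0],[0.0005,0,0,0,0,0],[0.0005,0,0,0,0,0]]}}}

```text
clock: 23.8
position: [0.6109, -0.1014, 0.0222]
eef_rot: [[0.933, 0.359, -0.007], [0.359, -0.933, -0.001], [-0.007, -0.001, -1.0]]
contact_force: [-10.1, -4.9, 6.4]
grip_width: 0.012
grip_force: 5.3
```

```bash
python3 -c "
from h import *;where()"
```

```text
t 23.8 tray xy mm [25.69 -0.92] z 22.15 ang err deg 0.08 tilt [-0.0072 -0.0013] F tray [np.float64(-11.15), np.float64(-0.93), np.float64(6.41)] open 12.0
```

Call:
{"name": "drive_effector", "arguments": {"deltas": {"increments": [[-0.0008,0,0,0,0,0],[-0.0016,0,0,0,0,0],[-0.0024,0,0,0,0,0],[-0.0032,0,0,0,0,0],[-0.004,0,0,0,0,0],[-0.005,0,0,0,0,0],[-0.006,0,0,0,0,0],[-0.008,0,0,0,0,0],[-0.012,0,0,0,0,0],[-0.018,0,0,0,0,0],[-0.018,0,-0.03,0,0,0],[-0.018,0,-0.07,0,0,0],[-0.018,0,-0.11,0,0,0],[-0.018,-0.05,-0.12,0,0,0],[-0.018,-0.1,-0.12,0,0,0],[-0.018,-0.15,-0.12,0,0,0],[-0.018,-0.19,-0.12,0,0,0],[-0.018,-0.19,-0.12,0,0,0]]}}}

```text
clock: 25.6
position: [0.5266, 0.0746, 0.1424]
eef_rot: [[0.932, 0.363, -0.002], [0.363, -0.932, 0.002], [-0.001, -0.003, -1.0]]
contact_force: [1.3, -0.7, -0.8]
grip_width: 0.0119
grip_force: 0.0
```

```bash
python3 - <<'E'
from h import *
where();c=plugs();cv2.imwrite("pics/t8.png",cv2.resize(c["img"][130:300,290:430],None,fx=3.5,fy=3.5,interpolation=cv2.INTER_CUBIC)[:,:,::-1])
E
```

```text
t 25.6 tray xy mm [ 10.06 193.63] z 142.36 ang err deg 0.29 tilt [-0.0015  0.0023] F tray [np.float64(0.92), np.float64(-1.11), np.float64(-0.81)] open 11.9
plug [132.1  -0.3] mean [131.9   0.2] r 26.2 pix [339. 159.] z 0.0489 [ 35.   5. 242.]
plug [  44.6 -129.5] mean [  44.  -129.7] r 22.9 pix [406. 175.] z 0.048 [ 69. 170. 188.]
plug [53.9  2.4] mean [52.   1.8] r 19.8 pix [351. 191.] z 0.0512 [ 29. 139. 215.]
plug [-20.9  45.2] mean [-21.3  45.2] r 17.8 pix [344. 227.] z 0.0512 [109.  93. 213.]
plug [-95.8   0.4] mean [-95.8   0.3] r 22.7 pix [375. 251.] z 0.051 [ 64. 126. 171.]
```

View pics/t8.png

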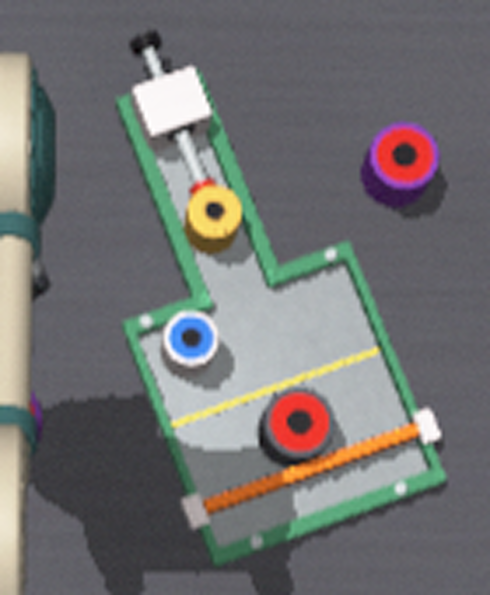

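Brass rests at the nose (crop 214,212), the blocker is wholly behind the line (298,422), and the aluminium plug hasn't moved (190,338). Handing in.

```bash
python3 -c "from station import env;print(env.close_job())"
```

```text
the job is handed in; nothing more can be done
None
```

Job handed in at about 26 s: the steel plug sits about 7 mm behind the yellow line with the bar pushed back, and the brass plug pressed the nose at an estimated 10 N for over half a second and rests against it in the lane; the aluminium plug did not move.

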